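# Line up the counter display by height

### The job

Stand the water bottle, the sauce bottle, the drinks can and the shaker on the four round mats of the display board, one upright in the middle of each mat, in order of height: the tallest on the mat next to the upright steel end plate, stepping down to the shortest at the other end. Leave the yoghurt tub standing where it is.

Things in the scene. Friction and masses are not known exactly. Their poses are not given: they have to be found in the camera images.
- water_bottle: Plastic water bottle with a pale green label and a green screw cap, 222 mm tall, body 65 mm across up to 155 mm high, then tapering shoulders; the cap, 204 to 222 mm up, is 30 mm across; about 0.4 kg. The cap is fixed and bears the weight. Its origin is the centre of its underside; z is its upright axis. Starts upright on the counter in front of the board.
- sauce_bottle: White squeeze bottle with a blue cap, 174 mm tall, oval body 53 mm (its x) by 87 mm (its y); the round cap, 150 to 174 mm up, is 44 mm across; about 0.2 kg, rigid. The cap is fixed and bears the weight. Its origin is the centre of its underside; z is its upright axis. Starts upright on the counter in front of the board.
- can: Drinks can, 115 mm tall, 66 mm across, about 0.35 kg, rigid. Its origin is the centre of its underside; z is its upright axis. Starts upright on the counter in front of the board.
- shaker: Glass shaker with a grey domed top, 90 mm tall, 44 mm across; the top, above 74 mm, is 34 mm across; about 0.1 kg. Its origin is the centre of its underside; z is its upright axis. Starts upright on the counter in front of the board.
- mat_0: One of four identical round black rubber mats, 88 mm across and 4 mm thick, with a thin grey centring ring (68 mm), fixed in a straight row, 105 mm apart, on a pale wooden board 12 mm thick (530 x 112 mm). Origin: centre of its underside, so its top is 4 mm above the origin and 16 mm above the counter. The row runs roughly left-right; the mats' names say nothing about their order in the row.
- mat_1: One of four identical round black rubber mats, 88 mm across and 4 mm thick, with a thin grey centring ring (68 mm), fixed in a straight row, 105 mm apart, on a pale wooden board 12 mm thick (530 x 112 mm). Origin: centre of its underside, so its top is 4 mm above the origin and 16 mm above the counter. The row runs roughly left-right; the mats' names say nothing about their order in the row.
- mat_2: One of four identical round black rubber mats, 88 mm across and 4 mm thick, with a thin grey centring ring (68 mm), fixed in a straight row, 105 mm apart, on a pale wooden board 12 mm thick (530 x 112 mm). Origin: centre of its underside, so its top is 4 mm above the origin and 16 mm above the counter. The row runs roughly left-right; the mats' names say nothing about their order in the row.
- mat_3: One of four identical round black rubber mats, 88 mm across and 4 mm thick, with a thin grey centring ring (68 mm), fixed in a straight row, 105 mm apart, on a pale wooden board 12 mm thick (530 x 112 mm). Origin: centre of its underside, so its top is 4 mm above the origin and 16 mm above the counter. The row runs roughly left-right; the mats' names say nothing about their order in the row.
- end_plate: Upright steel plate on a narrow foot, fixed across one end of the board, 85 mm from the middle of the nearest mat: 100 mm wide across the board, 14 mm thick, reaching 105 mm above the counter. Origin: centre of its underside, 12 mm above the counter; its x axis lies across the board, its y along the row of mats (either way). It is at the left or the right end; the other end has only a low steel lip, 8 mm high.
- tub: Yoghurt tub with a foil lid, 72 mm across and 72 mm tall, standing at the right of the work. Not part of the row: leave it. Origin: centre of its underside.

How it is judged:
At the end, for the whole second after the job is handed in: Each of the four stands upright (within 0.1 rad) and at rest on a mat, its axis within 13 mm of the mat's centre, in order from the end plate: water bottle, sauce bottle, can, shaker; the tub still stands, within 30 mm of where it was ((horizontal distance between water_bottle and mat_0 below 0.013 m or horizontal distance between water_bottle and mat_1 below 0.013 m or horizontal distance between water_bottle and mat_2 below 0.013 m or horizontal distance between water_bottle and mat_3 below 0.013 m) and horizontal distance between water_bottle and end_plate between 0.04 and 0.13 m and angle between each of water_bottle, sauce_bottle, can, shaker's own z axis and vertical below 0.1 rad and height (world z) of water_bottle between 0.01 and 0.022 m and linear speed of each of water_bottle, sauce_bottle, can, shaker below 0.02 m/s and (horizontal distance between sauce_bottle and mat_0 below 0.013 m or horizontal distance between sauce_bottle and mat_1 below 0.013 m or horizontal distance between sauce_bottle and mat_2 below 0.013 m or horizontal distance between sauce_bottle and mat_3 below 0.013 m) and horizontal distance between sauce_bottle and end_plate between 0.145 and 0.235 m and height (world z) of sauce_bottle between 0.01 and 0.022 m and (horizontal distance between can and mat_0 below 0.013 m or horizontal distance between can and mat_1 below 0.013 m or horizontal distance between can and mat_2 below 0.013 m or horizontal distance between can and mat_3 below 0.013 m) and horizontal distance between can and end_plate between 0.25 and 0.34 m and height (world z) of can between 0.01 and 0.022 m and (horizontal distance between shaker and mat_0 below 0.013 m or horizontal distance between shaker and mat_1 below 0.013 m or horizontal distance between shaker and mat_2 below 0.013 m or horizontal distance between shaker and mat_3 below 0.013 m) and horizontal distance between shaker and end_plate between 0.355 and 0.445 m and height (world z) of shaker between 0.01 and 0.022 m and distance of tub from where it was at the start of the episode below 0.03 m and angle between tub's own z axis and vertical below 0.2 rad); the robot touches nothing.
It fails at once if the yoghurt tub is pushed away or tipped over (distance of tub from where it was at the start of the episode above 0.03 m or angle between tub's own z axis and vertical above 0.3 rad).
It also fails if it takes over 91 s, if anything falls off the work surface, if the arm or the gripper's body presses on something with over 40 N, if the wrist force passes 120 N, or if a joint passes its speed limit or range.

### The arm

A 6-joint arm with a two-finger parallel gripper is mounted at the origin on a cart in front of the work surface, level with it; the furniture and walls round the work are solid. World frame = base frame: x ahead of the robot, y to its left, z up, the work surface at z = 0. Lengths are in m, angles in rad, forces in N, time in s.
With the tool pointing down it reaches from about 0.3 to 0.875 m from the base axis. Payload 6.4 kg.
Tool frame: the origin (TCP) lies on the centre line of the jaws, within the pads' length; the fingertips stand ctrl.tip_extent ahead of it and the grasp point (between the pads) lies 8 mm behind it (ctrl.tip_extent is the distance from the TCP to the fingertips, in m); z points along the fingers, y is the line along which they close (so a half turn about z gives the same grasp; the last joint's range is limited). The gripper opens to 85 mm and grips with 20 to 120 N. Pads are 22 mm wide; open, the fingers measure 114 mm over their backs; the gripper's body (76 mm by 85 mm) begins 54 mm behind the grasp point. The pads swing forward as they close: fully open they stand 13 mm farther back than shut.
Start: joints at [1.132, 0.181, 1.607, -0, 1.354, -0.206], TCP at [0.133, 0.56, 0.242] pointing down, gripper open.
Joint ranges: [-2.99, 2.99], [-0.89, 2.07], [0.3, 2.58], [-1.14, 4.28], [0, 2.63], [-3.12, 3.12]. Speed limits (rad/s): [2.57, 2.57, 3.01, 3.14, 3.14, 3.14].

### API

Orientations are given as a unit quaternion [w, x, y, z].
In Python, from bench import ctrl gives the robot as it stands.
- The arm moves only by the shell command python3 -m handwheel 'ROWS'. ROWS is JSON, a list of rows, each a list of 7 numbers: the turn, a rotation vector about the tool's x, y, z as a fraction of full scale, then the shift along the tool's x, y, z as a fraction of full scale, then the opening, from 0 (shut) to 1 (fully open). In form: [[rx, ry, rz, x, y, z, jaw], ...]. A call has exactly 8 rows; each row shifts and turns the commanded pose from where the row before left it, along the tool's axes as they then stand; what a row does not reach is not made up. Full scale, the value 1, is 300 mm for a shift and pi rad for a turn. A row lasts 1/10 s, in which the tool goes at most 50 mm and 8.59 degrees, less where a joint would pass 70% of its speed; a pose out of reach is approached as far as the arm can. A call with a number of a shift or a turn outside -1 to 1 is refused whole. A call with a gripper value outside its range is refused whole. The fingers move at their own pace and stop on an object; the grip force is fixed at half the most. Time passes only in rows, so rows that do not move let the fingers close, or fill a call up. It gives the time, the measured TCP pose, the force, the opening and the grip force at its end, in the units of the state.
- ctrl.get_obs(): the state, without advancing time (a new reading comes with each control period).
- ctrl.camera(name): name is "side" or "top"; returns the picture (400x640x3 uint8, blue, green, red); there is no depth.
- ctrl.camera_model(name): a dict with "camera_matrix" (3x3 intrinsics, pixels), "cam_to_world" (4x4, takes a point from camera to world coordinates). Camera axes: x right, y up, looking along -z (the intrinsics and any distortion apply to the point x, -y, -z); pixel columns grow to the right and rows downward; lengths in m; the calibration is good to about 2 mm. A picture is of the moment at which its call begins. camera_model takes no time and is no camera call.
- ctrl.hand_in(): hands the job in; it is judged then, once.
The state is a dict: "time_s": time; "q": joint angles; "dq": joint speeds; "joint_efforts": joint torques, N m; "eef_pos": TCP position; "eef_rot": TCP orientation; "wrist_force": force on the tool from outside, world axes, zero at the start; "torque": the same for the moment, N m; "opening": opening from 0.0 (shut) to 1.0 (fully open); "grasp_force": force on a finger pad.
Only numpy, scipy, OpenCV 4.12 (cv2) and the standard library are available. Lean on these libraries where they do the work, as an engineer would, in place of code of your own. Each camera call takes 0.05 s, during which the arm holds its last target. There are 200 camera calls.

## Working session

There is one attempt and no reset: what is moved stays moved. The work goes in short steps, Python scripts to look and compute and a shell command to move; the robot and the scene stay as the last step left them, time stands still between calls to the robot, and variables do not carry over. Pictures are saved under pics/ and viewed, at most 14 in all, crops included, and the job is handed in when it is done.

```bash
ls; mkdir -p pics
python3 - <<'E'
from bench import ctrl
import cv2
for n in("top","side"):
    cv2.imwrite(f"pics/{n}0.png",ctrl.camera(n)); m=ctrl.camera_model(n); print(n,m)
o=ctrl.get_obs();print(o,ctrl.tip_extent)
E
```

```text
pics
top {'camera_matrix': array([[384.69815459,   0.        , 316.92034917],
       [  0.        , 384.69815459, 198.66614094],
       [  0.        ,   0.        ,   1.        ]]), 'cam_to_world': array([[ 0.022564  ,  0.98783903, -0.15383407,  0.36887848],
       [-0.99969226,  0.02070765, -0.01365908, -0.0644878 ],
       [-0.01030743,  0.15409494,  0.98800228,  1.19684017],
       [ 0.        ,  0.        ,  0.        ,  1.        ]])}
side {'camera_matrix': array([[511.81702192,   0.        , 309.6770758 ],
       [  0.        , 511.81702192, 196.88227931],
       [  0.        ,   0.        ,   1.        ]]), 'cam_to_world': array([[ 0.75107824, -0.54560901,  0.37174222,  1.10696006],
       [ 0.66020201,  0.61741181, -0.42771014, -0.72426478],
       [ 0.00384447,  0.56666874,  0.82393674,  1.29472328],
       [ 0.        ,  0.        ,  0.        ,  1.        ]])}
{'time_s': 0.1, 'q': array([ 1.13169617e+00,  1.81482818e-01,  1.60793077e+00, -2.22201574e-05,
        1.35380473e+00, -2.06287778e-01]), 'dq': array([ 0.00124105, -0.00241295, -0.00260034, -0.0004514 , -0.00091234,
       -0.00020334]), 'joint_efforts': array([ 3.89325351e-04, -4.45873332e+01, -3.52239704e+01, -1.98247235e-04,
        4.02294376e-03,  4.14299745e-05]), 'eef_pos': array([0.13242914, 0.55903423, 0.2414542 ]), 'eef_rot': array([-2.47479840e-04,  1.16141052e-01,  9.93232397e-01, -7.74317664e-04]), 'wrist_force': array([-0.18079667, -0.67608352,  0.16859358]), 'torque': array([ 0.01716045,  0.00737271, -0.02527584]), 'grasp_force': 0.0, 'opening': 1.0003709791857096} 0.011
```

View pics/top0.png

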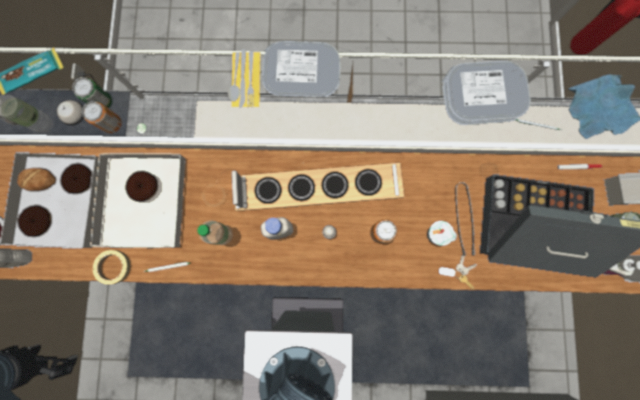

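View pics/side0.png

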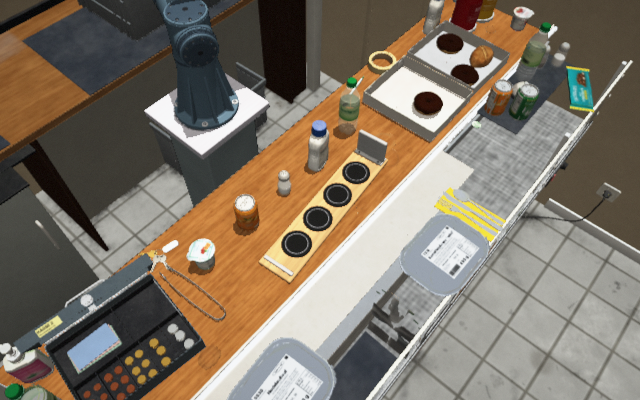

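Top view: end plate at left (237,190), mats (267,190), (301,187), (334,185) and (368,182). Objects from left to right are water (212,232), sauce (275,228), shaker (330,232), can (384,231) and tub (441,233). I'll enlarge both.

Run:
```python
import cv2
a=cv2.imread("pics/top0.png")[155:255,190:410]; cv2.imwrite("pics/top0c.png",cv2.resize(a,None,fx=3.6,fy=3.6,interpolation=cv2.INTER_CUBIC))
a=cv2.imread("pics/side0.png")[70:280,190:400]; cv2.imwrite("pics/side0c.png",cv2.resize(a,None,fx=2.8,fy=2.8,interpolation=cv2.INTER_CUBIC))
```

```text
(no output)
```

View pics/top0c.png

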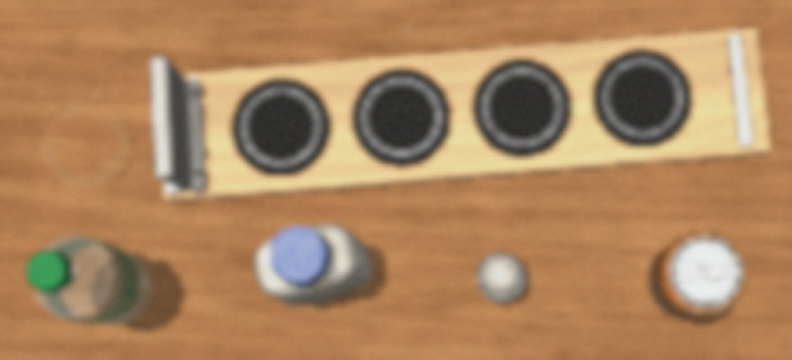

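View pics/side0c.png

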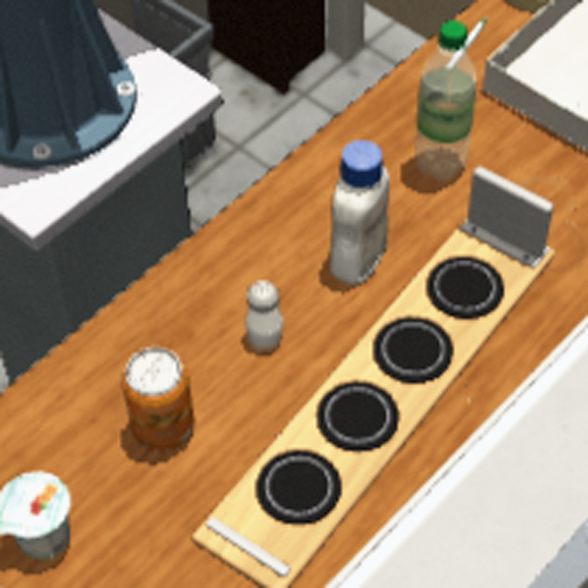

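```bash
cat > h.py <<'E'
import numpy as np
from bench import ctrl
M={n:ctrl.camera_model(n) for n in("top","side")}
def w(n,u,v,z):
    m=M[n]; K=m["camera_matrix"]; T=m["cam_to_world"]
    d=T[:3,:3]@np.array([(u-K[0,2])/K[0,0],-(v-K[1,2])/K[1,1],-1]); p=T[:3,3]
    return (p+d*(z-p[2])/d[2])
tc=lambda u,v,z:w("top",190+(u+.5)/3.6-.5,155+(v+.5)/3.6-.5,z)
sc=lambda u,v,z:w("side",190+(u+.5)/2.8-.5,70+(v+.5)/2.8-.5,z)
E
python3 - <<'E'
from h import *
np.set_printoptions(precision=4,suppress=True)
T=dict(m0=(281,126,.016),m1=(401,117,.016),m2=(521,107,.016),m3=(642,97,.016),water=(48,271,.222),sauce=(299,254,.174),shaker=(502,277,.085),can=(705,271,.115))
S=dict(m0=(465,287),m1=(413,349),m2=(358,415),m3=(298,486),water=(453,29),sauce=(361,156),shaker=(263,292),can=(155,370))
for k in T:
    a=tc(*T[k]);b=sc(*S[k],T[k][2]);print(k,a[:2],b[:2],(a-b)[:2]*1000)
E
```

```text
m0 [0.578  0.1062] [0.5762 0.1059] [1.7896 0.2402]
m1 [0.5881 0.0023] [0.5865 0.0021] [1.6164 0.2205]
m2 [ 0.5991 -0.1016] [ 0.597  -0.1016] [2.0426 0.0017]
m3 [ 0.6101 -0.2064] [ 0.607  -0.2068] [3.0354 0.3453]
water [0.4343 0.2366] [0.4348 0.2377] [-0.5844 -1.0795]
sauce [0.4541 0.0659] [0.4526 0.0665] [ 1.5537 -0.6009]
shaker [ 0.4466 -0.0864] [ 0.449  -0.0856] [-2.3996 -0.8249]
can [ 0.4526 -0.2438] [ 0.4512 -0.2433] [ 1.4899 -0.5706]
```

```bash
python3 -m handwheel '[[0,0,-0.037,0,0,-0.05,1],[0,0,-0.037,0,0,-0.05,1],[0,0,0,-0.066,-0.134,0,1],[0,0,0,-0.066,-0.134,0,1],[0,0,0,-0.066,-0.134,0,1],[0,0,0,-0.066,-0.134,0,1],[0,0,0,-0.066,-0.134,0,1],[0,0,0,-0.066,-0.134,0,1]]'; python3 -m handwheel '[[0,0,0,-0.066,-0.134,0,1],[0,0,0,-0.066,-0.134,0,1],[0,0,0,-0.066,-0.134,0,1],[0,0,0,-0.066,-0.134,0,1],[0,0,0,-0.066,-0.134,0,1],[0,0,0,-0.066,-0.134,0,1],[0,0,0,-0.066,-0.134,0,1],[0,0,0,-0.066,-0.134,0,1]]'
```

```text
time_s: 0.9
eef_pos: [0.2515, 0.3166, 0.272]
eef_rot: [-0.0, -0.0, 1.0, -0.0]
wrist_force: [0.5, -0.4, 0.0]
opening: 1.002
grasp_force: 0.0
time_s: 1.7
eef_pos: [0.4099, -0.0053, 0.2722]
eef_rot: [0.0, 0.0, 1.0, 0.0]
wrist_force: [0.7, 0.8, -0.7]
opening: 1.0
grasp_force: 0.0
```

```bash
python3 -m handwheel '[[0,0,0,-0.0635,-0.134,0,1],[0,0,0,-0.0635,-0.135,0,1],[0,0,0,0,0,0.12,1],[0,0,0,0,0,0.12,1],[0,0,0,0,0,0.12,1],[0,0,0,0,0,0.12,1],[0,0,0,0,0,0.12,1],[0,0,0,0,0,0.12,1]]'; python3 -m handwheel '[[0,0,0,0,0,0,1],[0,0,0,0,0,0,0],[0,0,0,0,0,0,0],[0,0,0,0,0,0,0],[0,0,0,0,0,0,0],[0,0,0,0,0,0,0],[0,0,0,0,0,0,0],[0,0,0,0,0,0,0]]'
```

```text
time_s: 2.5
eef_pos: [0.4474, -0.0839, 0.0548]
eef_rot: [-0.0, 0.0, 1.0, 0.0]
wrist_force: [0.5, -0.0, 0.1]
opening: 1.001
grasp_force: 0.0
time_s: 3.3
eef_pos: [0.4494, -0.085, 0.0586]
eef_rot: [0.002, 0.0, 1.0, -0.001]
wrist_force: [-1.6, -0.4, 8.6]
opening: 0.397
grasp_force: 58.3
```

```bash
python3 -m handwheel '[[0,0,0,0,0,-0.05,0],[0,0,0,0,0,-0.05,0],[0,0,0,0,0,-0.05,0],[0,0,0,0,0,-0.05,0],[0,0,0,0,0,0,0],[0,0,0,0,0,0,0],[0,0,0,0,0,0,0],[0,0,0,0,0,0,0]]'
python3 - <<'E'
import cv2
from bench import ctrl
a=ctrl.camera("side")[90:240,190:390]; cv2.imwrite("pics/s1.png",cv2.resize(a,None,fx=4,fy=4,interpolation=cv2.INTER_CUBIC))
E
```

```text
time_s: 4.1
eef_pos: [0.4472, -0.0838, 0.1155]
eef_rot: [-0.001, 0.0, 1.0, 0.0]
wrist_force: [-0.8, -0.4, -1.2]
opening: 0.394
grasp_force: 58.5
```

View pics/s1.png

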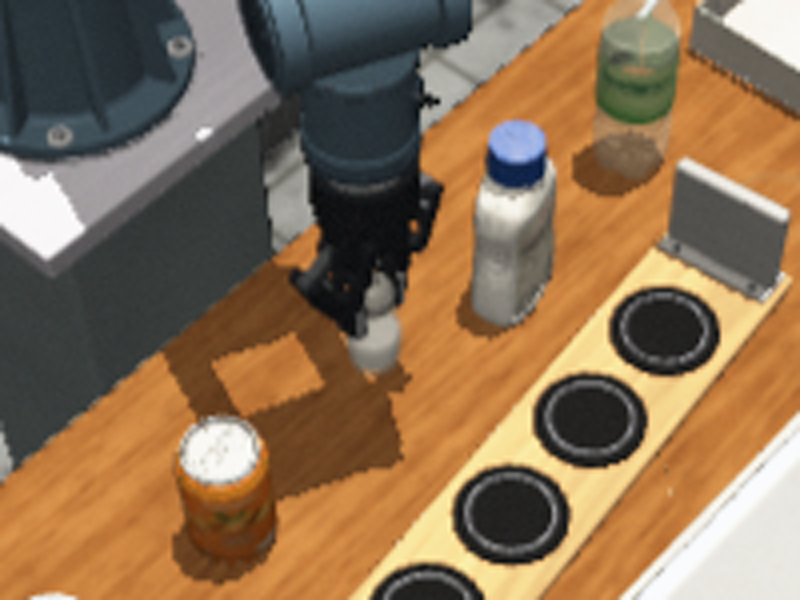

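```bash
python3 -m handwheel '[[0,0,0,-0.107,-0.0813,0,0],[0,0,0,-0.107,-0.0813,0,0],[0,0,0,-0.107,-0.0813,0,0],[0,0,0,-0.107,-0.0813,0,0],[0,0,0,-0.107,-0.0813,0,0],[0,0,0,0,0,0,0],[0,0,0,0,0,0.05,0],[0,0,0,0,0,0.05,0]]'
python3 - <<'E'
import cv2
from bench import ctrl
o=ctrl.get_obs();print(o["eef_pos"])
a=ctrl.camera("side")[190:290,220:340]; cv2.imwrite("pics/s2.png",cv2.resize(a,None,fx=5,fy=5,interpolation=cv2.INTER_CUBIC))
E
```

```text
time_s: 4.95
eef_pos: [0.6071, -0.2052, 0.0845]
eef_rot: [-0.001, 0.0, 1.0, 0.0]
wrist_force: [-0.5, -0.7, -1.2]
opening: 0.393
grasp_force: 58.6
[ 0.60706839 -0.2051918   0.0845033 ]
```

View pics/s2.png

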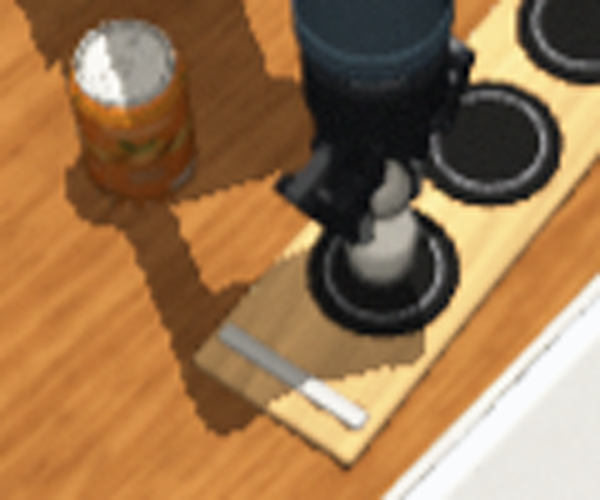

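```bash
python3 -m handwheel '[[0,0,0,0,0,0.016,0],[0,0,0,0,0,0.014,0],[0,0,0,0,0,0.006,0],[0,0,0,0,0,0,0],[0,0,0,0,0,0,0],[0,0,0,0,0,0,0],[0,0,0,0,0,0,0],[0,0,0,0,0,0,0]]'
```

```text
time_s: 5.8
eef_pos: [0.6083, -0.2062, 0.0757]
eef_rot: [0.0, 0.0, 1.0, -0.0]
wrist_force: [0.2, 0.5, -0.3]
opening: 0.396
grasp_force: 58.6
```

```bash
python3 -m handwheel '[[0,0,0,0,0,0.004,0],[0,0,0,0,0,0,0],[0,0,0,0,0,0,0],[0,0,0,0,0,0,0.5],[0,0,0,0,0,0,0.6],[0,0,0,0,0,0,0.8],[0,0,0,0,0,0,1],[0,0,0,0,0,0,1]]';  python3 -m handwheel '[[0,0,0,0,0,0,1],[0,0,0,0,0,0,1],[0,0,0,0,0,-0.04,1],[0,0,0,0,0,-0.1,1],[0,0,0,0,0,-0.1,1],[0,0,0,0,0,-0.1,1],[0,0,0,0.10,-0.02,0,1],[0,0,0,0.10,-0.02,0,1]]'
```

```text
time_s: 6.6
eef_pos: [0.6081, -0.2061, 0.0742]
eef_rot: [-0.0, 0.0, 1.0, 0.0]
wrist_force: [0.1, 0.1, 0.5]
opening: 1.002
grasp_force: 0.0
time_s: 7.4
eef_pos: [0.5488, -0.2186, 0.1789]
eef_rot: [0.002, -0.0, 1.0, -0.001]
wrist_force: [-0.3, -0.4, -0.5]
opening: 0.998
grasp_force: 0.0
```

```bash
python3 -m handwheel '[[0,0,0,0.1075,-0.028,0,1],[0,0,0,0.1075,-0.028,0,1],[0,0,0,0.1075,-0.028,0,1],[0,0,0,0,0,0,1],[0,0,0,0,0,0.1,1],[0,0,0,0,0,0.1,1],[0,0,0,0,0,0.1,1],[0,0,0,0,0,0,1]]';  python3 -m handwheel '[[0,0,0,0,0,0.013,1],[0,0,0,0,0,0,0],[0,0,0,0,0,0,0],[0,0,0,0,0,0,0],[0,0,0,0,0,0,0],[0,0,0,0,0,0,0],[0,0,0,0,0,0,0],[0,0,0,0,0,0,0]]'; python3 -m handwheel '[[0,0,0,0,0,-0.1,0],[0,0,0,0,0,-0.1,0],[0,0,0,0,0,-0.1,0],[0,0,0,0,0,-0.1,0],[0,0,0,0,0,-0.05,0],[0,0,0,0,0,0,0],[0,0,0,0,0,0,0],[0,0,0,0,0,0,0]]'
```

```text
time_s: 8.2
eef_pos: [0.4497, -0.2413, 0.0833]
eef_rot: [-0.002, 0.0, 1.0, 0.002]
wrist_force: [0.4, 0.9, 0.4]
opening: 1.003
grasp_force: 0.0
time_s: 9.0
eef_pos: [0.453, -0.2444, 0.0847]
eef_rot: [0.002, 0.0, 1.0, -0.001]
wrist_force: [0.8, 0.8, 6.5]
opening: 0.73
grasp_force: 67.0
time_s: 9.8
eef_pos: [0.4506, -0.2425, 0.2158]
eef_rot: [-0.001, 0.0, 1.0, 0.001]
wrist_force: [-1.2, 0.4, -3.6]
opening: 0.734
grasp_force: 68.7
```

```bash
python3 -m handwheel '[[0,0,0,-0.098,0.094,0,0],[0,0,0,-0.098,0.094,0,0],[0,0,0,-0.098,0.094,0,0],[0,0,0,-0.098,0.094,0,0],[0,0,0,-0.098,0.094,0,0],[0,0,0,0,0,0,0],[0,0,0,0,0,0.1,0],[0,0,0,0,0,0.1,0]]'; python3 -m handwheel '[[0,0,0,0,0,0.1,0],[0,0,0,0,0,0.03,0],[0,0,0,0,0,0,0],[0,0,0,0,0,0,0],[0,0,0,0,0,0,0],[0,0,0,0,0,0,0],[0,0,0,0,0,0,0],[0,0,0,0,0,0,0]]'
python3 - <<'E'
import cv2
from bench import ctrl
o=ctrl.get_obs();print(o["eef_pos"])
a=ctrl.camera("side")[150:270,240:400]; cv2.imwrite("pics/s3.png",cv2.resize(a,None,fx=5,fy=5,interpolation=cv2.INTER_CUBIC))
E
```

```text
time_s: 10.6
eef_pos: [0.5985, -0.102, 0.1559]
eef_rot: [-0.0, -0.0, 1.0, -0.0]
wrist_force: [-0.7, -0.3, -4.5]
opening: 0.736
grasp_force: 68.7
time_s: 11.4
eef_pos: [0.5988, -0.1024, 0.1191]
eef_rot: [0.0, 0.0, 1.0, -0.0]
wrist_force: [-1.4, -0.2, -4.4]
opening: 0.733
grasp_force: 68.6
[ 0.59878279 -0.10239998  0.11908336]
```

View pics/s3.png

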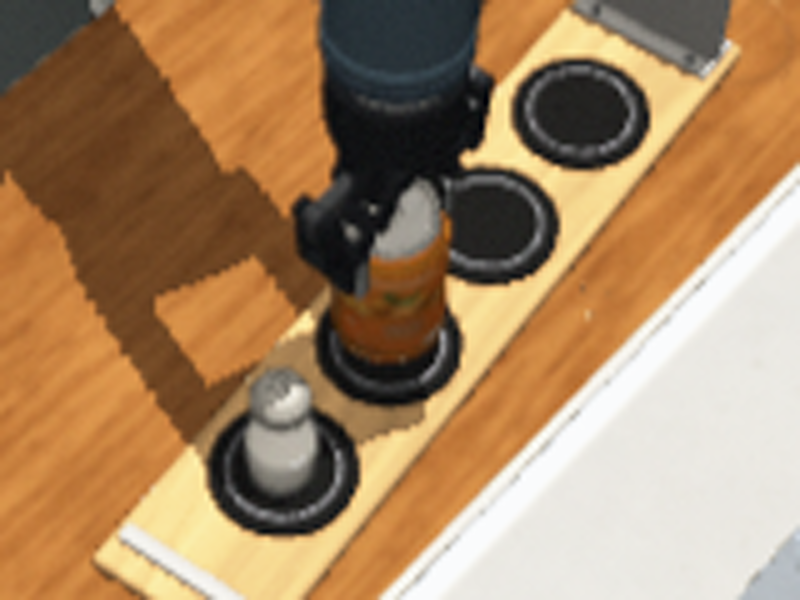

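```bash
python3 -m handwheel '[[0,0,0,0,0,0.03,0],[0,0,0,0,0,0.02,0],[0,0,0,0,0,0.007,0],[0,0,0,0,0,0,0],[0,0,0,0,0,0,0],[0,0,0,0,0,0,0],[0,0,0,0,0,0,0],[0,0,0,0,0,0,0]]'
```

```text
time_s: 12.25
eef_pos: [0.5984, -0.1023, 0.1011]
eef_rot: [-0.0, 0.0, 1.0, 0.0]
wrist_force: [0.2, 0.9, -3.2]
opening: 0.732
grasp_force: 68.7
```

```bash
python3 -m handwheel '[[0,0,0,0,0,0.007,0],[0,0,0,0,0,0,0],[0,0,0,0,0,0,0],[0,0,0,0,0,0,0],[0,0,0,0,0,0,0],[0,0,0,0,0,0,0],[0,0,0,0,0,0,0],[0,0,0,0,0,0,0]]'
```

```text
time_s: 13.05
eef_pos: [0.5991, -0.1023, 0.1009]
eef_rot: [0.001, 0.0, 1.0, -0.0]
wrist_force: [-3.8, 2.7, 7.7]
opening: 0.733
grasp_force: 69.7
```

```bash
python3 -m handwheel '[[0,0,0,0,0,0,0.9],[0,0,0,0,0,0,1],[0,0,0,0,0,0,1],[0,0,0,0,0,0,1],[0,0,0,0,0,-0.05,1],[0,0,0,0,0,-0.1,1],[0,0,0,0,0,-0.15,1],[0,0,0,0,0,-0.15,1]]';  python3 -m handwheel '[[0,0,0,0.0967,0.112,0,1],[0,0,0,0.0967,0.112,0,1],[0,0,0,0.0967,0.112,0,1],[0,0,0,0.0967,0.112,0,1],[0,0,0,0.0967,0.112,0,1],[0,0,0,0,0,0,1],[0,0,0,0,0,0,1],[0,0,0,0,0,0,1]]'
```

```text
time_s: 13.85
eef_pos: [0.5981, -0.1021, 0.2362]
eef_rot: [-0.0, 0.0, 1.0, 0.0]
wrist_force: [0.3, -0.6, -0.7]
opening: 0.999
grasp_force: 0.0
time_s: 14.65
eef_pos: [0.4544, 0.0652, 0.2352]
eef_rot: [0.001, 0.0, 1.0, -0.0]
wrist_force: [0.0, -0.1, 0.4]
opening: 1.007
grasp_force: 0.0
```

```bash
python3 -m handwheel '[[0,0,0,0,0,0.1,1],[0,0,0,0,0,0.1,1],[0,0,0,0,0,0.035,1],[0,0,0,0,0,0,0],[0,0,0,0,0,0,0],[0,0,0,0,0,0,0],[0,0,0,0,0,0,0],[0,0,0,0,0,0,0]]';  python3 -m handwheel '[[0,0,0,0,0,0,0],[0,0,0,0,0,0,0],[0,0,0,0,0,0,0],[0,0,0,0,0,-0.05,0],[0,0,0,0,0,-0.1,0],[0,0,0,0,0,-0.05,0],[0,0,0,0,0,0,0],[0,0,0,0,0,0,0]]'
python3 - <<'E'
import cv2
from bench import ctrl
a=ctrl.camera("side")[70:190,240:400]; cv2.imwrite("pics/s4.png",cv2.resize(a,None,fx=5,fy=5,interpolation=cv2.INTER_CUBIC))
E
```

```text
time_s: 15.45
eef_pos: [0.4549, 0.0657, 0.1656]
eef_rot: [0.002, 0.0, 1.0, -0.0]
wrist_force: [-0.4, 0.8, 6.4]
opening: 0.495
grasp_force: 61.0
time_s: 16.25
eef_pos: [0.4532, 0.0658, 0.2234]
eef_rot: [0.0, 0.0, 1.0, -0.0]
wrist_force: [-1.0, -0.0, -2.4]
opening: 0.498
grasp_force: 61.5
```

View pics/s4.png

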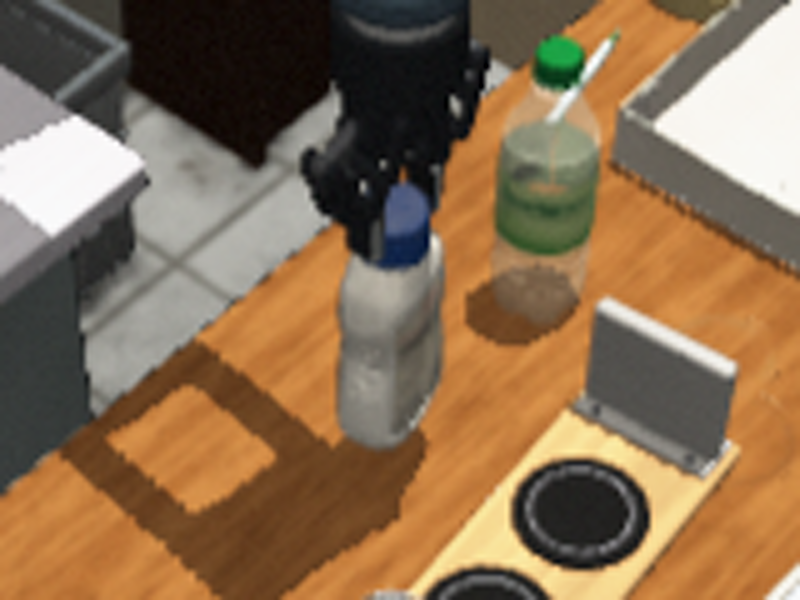

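```bash
python3 -m handwheel '[[0,0,0,-0.111,-0.053,0,0],[0,0,0,-0.111,-0.053,0,0],[0,0,0,-0.111,-0.053,0,0],[0,0,0,-0.111,-0.053,0,0],[0,0,0,0,0,0,0],[0,0,0,0,0,0.05,0],[0,0,0,0,0,0.05,0],[0,0,0,0,0,0,0]]';  python3 -m handwheel '[[0,0,0,0,0,0.02,0],[0,0,0,0,0,0.012,0],[0,0,0,0,0,0.005,0],[0,0,0,0,0,0,0],[0,0,0,0,0,0,0],[0,0,0,0,0,0,0],[0,0,0,0,0,0,0],[0,0,0,0,0,0,0]]'
python3 - <<'E'
import cv2
from bench import ctrl
a=ctrl.camera("side")[90:270,240:400]; cv2.imwrite("pics/s5.png",cv2.resize(a,None,fx=3.33,fy=3.33,interpolation=cv2.INTER_CUBIC))
E
```

```text
time_s: 17.1
eef_pos: [0.5833, 0.0032, 0.1894]
eef_rot: [-0.004, -0.0, 1.0, 0.001]
wrist_force: [0.3, -0.1, -3.1]
opening: 0.492
grasp_force: 61.6
time_s: 17.9
eef_pos: [0.5868, 0.0021, 0.1828]
eef_rot: [0.0, 0.0, 1.0, -0.0]
wrist_force: [-0.5, -0.2, -2.4]
opening: 0.492
grasp_force: 61.6
```

View pics/s5.png

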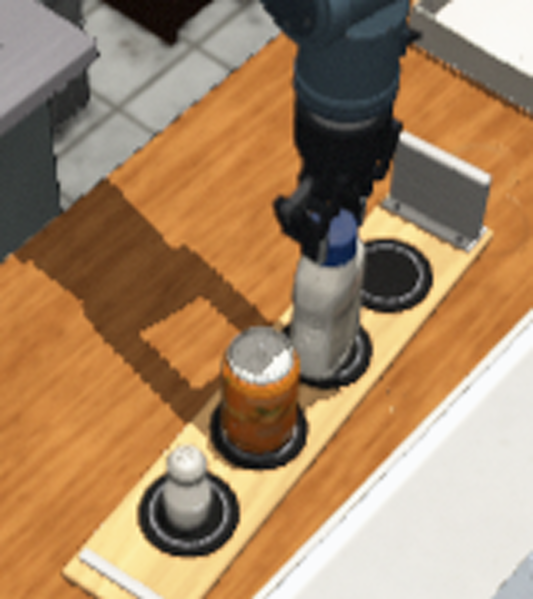

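```bash
python3 -m handwheel '[[0,0,0,0,0,0.005,0],[0,0,0,0,0,0.005,0],[0,0,0,0,0,0,0],[0,0,0,0,0,0,0],[0,0,0,0,0,0,0],[0,0,0,0,0,0,0],[0,0,0,0,0,0,0],[0,0,0,0,0,0,0]]'
```

```text
time_s: 18.75
eef_pos: [0.5879, 0.0022, 0.1816]
eef_rot: [0.002, 0.0, 1.0, -0.0]
wrist_force: [-1.8, 0.8, 6.6]
opening: 0.494
grasp_force: 62.7
```

```bash
python3 -m handwheel '[[0,0,0,0,0,0,0.7],[0,0,0,0,0,0,1],[0,0,0,0,0,0,1],[0,0,0,0,0,0,1],[0,0,0,0,0,0,1],[0,0,0,0,0,-0.05,1],[0,0,0,0,0,-0.15,1],[0,0,0,0,0,-0.15,1]]';  python3 -m handwheel '[[0,0,0,0.085,0.1305,0,1],[0,0,0,0.085,0.1305,0,1],[0,0,0,0.085,0.1305,0,1],[0,0,0,0.085,0.1305,0,1],[0,0,0,0.085,0.1305,0,1],[0,0,0,0.085,0.1305,0,1],[0,0,0,0,0,0,1],[0,0,0,0,0,0,1]]'
```

```text
time_s: 19.55
eef_pos: [0.586, 0.0022, 0.2859]
eef_rot: [-0.001, 0.0, 1.0, 0.0]
wrist_force: [0.7, -0.0, 1.0]
opening: 0.997
grasp_force: 0.0
time_s: 20.35
eef_pos: [0.4335, 0.2379, 0.2858]
eef_rot: [0.001, -0.001, 1.0, 0.0]
wrist_force: [0.1, 0.8, 0.2]
opening: 0.999
grasp_force: 0.0
```

```bash
python3 -m handwheel '[[0,0,0,0,0,0.1,1],[0,0,0,0,0,0.1,1],[0,0,0,0,0,0.04,1],[0,0,0,0,0,0,0],[0,0,0,0,0,0,0],[0,0,0,0,0,0,0],[0,0,0,0,0,0,0],[0,0,0,0,0,0,0]]';  python3 -m handwheel '[[0,0,0,0,0,0,0],[0,0,0,0,0,0,0],[0,0,0,0,0,0,0],[0,0,0,0,0,-0.05,0],[0,0,0,0,0,-0.1,0],[0,0,0,0,0,-0.05,0],[0,0,0,0,0,0,0],[0,0,0,0,0,0,0]]'
python3 - <<'E'
import cv2
from bench import ctrl
a=ctrl.camera("side")[40:160,280:440]; cv2.imwrite("pics/s6.png",cv2.resize(a,None,fx=5,fy=5,interpolation=cv2.INTER_CUBIC))
E
```

```text
time_s: 21.15
eef_pos: [0.4349, 0.2375, 0.2144]
eef_rot: [0.002, 0.0, 1.0, 0.001]
wrist_force: [-0.8, 0.9, 5.3]
opening: 0.32
grasp_force: 59.3
time_s: 21.95
eef_pos: [0.4331, 0.2369, 0.2716]
eef_rot: [-0.001, 0.0, 1.0, -0.0]
wrist_force: [0.3, -0.1, -5.0]
opening: 0.322
grasp_force: 60.0
```

View pics/s6.png

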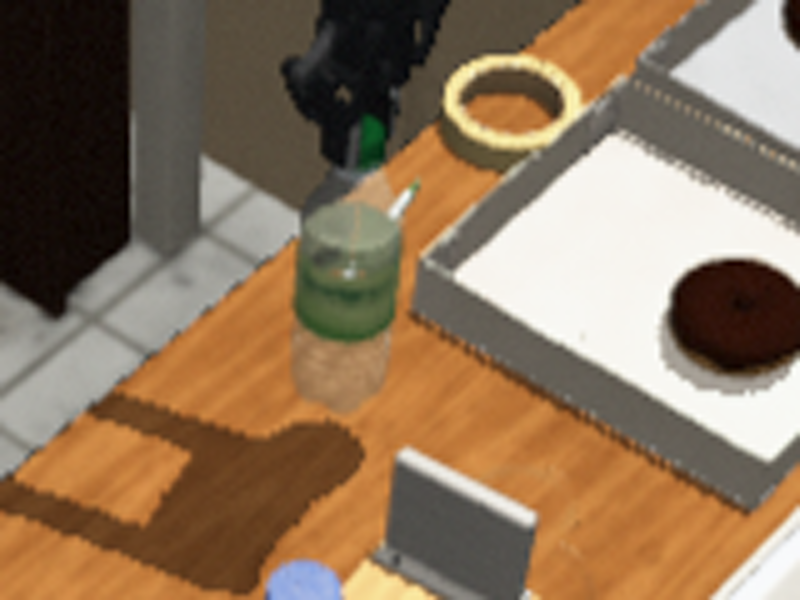

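```bash
python3 -m handwheel '[[0,0,0,0,-0.1092,0,0],[0,0,0,0,-0.1092,0,0],[0,0,0,0,-0.1092,0,0],[0,0,0,0,-0.1092,0,0],[0,0,0,-0.12,0,0,0],[0,0,0,-0.12,0,0,0],[0,0,0,-0.12,0,0,0],[0,0,0,-0.1167,0,0,0]]';  python3 -m handwheel '[[0,0,0,0,0,0,0],[0,0,0,0,0,0,0],[0,0,0,0,0,0.05,0],[0,0,0,0,0,0.05,0],[0,0,0,0,0,0.02,0],[0,0,0,0,0,0,0],[0,0,0,0,0,0,0],[0,0,0,0,0,0,0]]'
python3 - <<'E'
import cv2
from bench import ctrl
a=ctrl.camera("side")[60:210,280:400]; cv2.imwrite("pics/s7.png",cv2.resize(a,None,fx=4,fy=4,interpolation=cv2.INTER_CUBIC))
E
```

```text
time_s: 22.8
eef_pos: [0.5771, 0.1057, 0.2703]
eef_rot: [-0.002, 0.0, 1.0, 0.0]
wrist_force: [0.1, -0.3, -4.6]
opening: 0.323
grasp_force: 59.9
time_s: 23.6
eef_pos: [0.5771, 0.106, 0.2374]
eef_rot: [0.001, 0.0, 1.0, -0.0]
wrist_force: [0.0, -0.6, -4.8]
opening: 0.326
grasp_force: 59.6
```

View pics/s7.png

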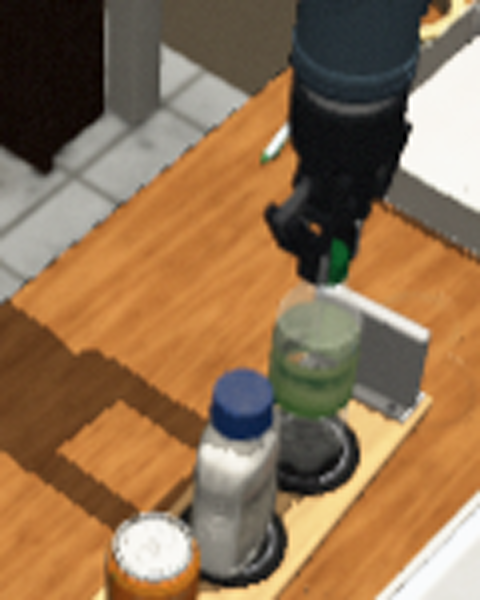

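The bottle is over its mat (base near crop (310,465), mat (312,450)) and about 7 mm above it. Lowering.

```bash
python3 -m handwheel '[[0,0,0,0,0,0.012,0],[0,0,0,0,0,0.01,0],[0,0,0,0,0,0.005,0],[0,0,0,0,0,0,0],[0,0,0,0,0,0,0],[0,0,0,0,0,0,0],[0,0,0,0,0,0,0],[0,0,0,0,0,0,0]]'
```

```text
time_s: 24.45
eef_pos: [0.5781, 0.1057, 0.2308]
eef_rot: [0.002, 0.0, 1.0, -0.0]
wrist_force: [-2.5, -1.1, 5.5]
opening: 0.322
grasp_force: 60.8
```

Contact. Releasing, rising and backing off before a final check.

```bash
python3 -m handwheel '[[0,0,0,0,0,0,0.5],[0,0,0,0,0,0,0.8],[0,0,0,0,0,0,1],[0,0,0,0,0,0,1],[0,0,0,0,0,0,1],[0,0,0,0,0,0,1],[0,0,0,0,0,-0.05,1],[0,0,0,0,0,-0.12,1]]';  python3 -m handwheel '[[0,0,0,0,0,-0.1,1],[0,0,0,0.12,0.08,0,1],[0,0,0,0.12,0.08,0,1],[0,0,0,0.12,0.08,0,1],[0,0,0,0.12,0.12,0,1],[0,0,0,0.1,0.12,0,1],[0,0,0,0,0.12,0,1],[0,0,0,0,0.12,0,1]]'
python3 - <<'E'
import cv2,numpy as np
from bench import ctrl
s=ctrl.camera("side")[80:280,240:400]; t=ctrl.camera("top")[150:250,220:400]
cv2.imwrite("pics/f_s.png",cv2.resize(s,None,fx=3,fy=3,interpolation=cv2.INTER_CUBIC))
cv2.imwrite("pics/f_t.png",cv2.resize(t,None,fx=4,fy=4,interpolation=cv2.INTER_CUBIC))
E
```

```text
time_s: 25.25
eef_pos: [0.5748, 0.106, 0.2773]
eef_rot: [-0.003, 0.0, 1.0, 0.0]
wrist_force: [0.6, 0.2, 0.3]
opening: 0.998
grasp_force: 0.0
time_s: 26.05
eef_pos: [0.4027, 0.3231, 0.3116]
eef_rot: [0.001, -0.0, 1.0, 0.001]
wrist_force: [1.1, 0.6, -0.1]
opening: 1.0
grasp_force: 0.0
```

View pics/f_s.png

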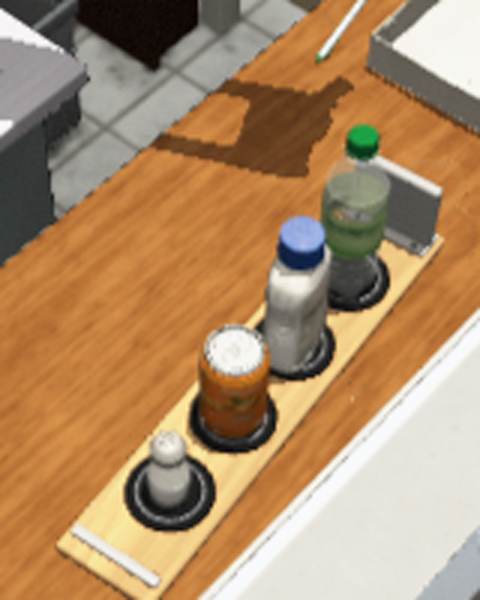

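View pics/f_t.png

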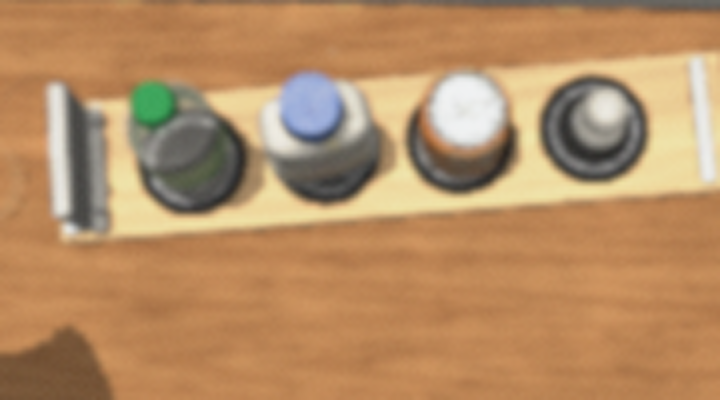

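All four stand in the right order. One numeric check of the tops against the mat centres, and of the sauce bottle's tilt:

Run:
```python
from h import *
np.set_printoptions(precision=1,suppress=True)
m=dict(water=(.577,.106),sauce=(.587,.002),can=(.598,-.1016),shaker=(.6085,-.2066))
P=dict(water=(154,103,363,131,.238),sauce=(311,105,302,236,.19),can=(468,108,236,351,.131),shaker=(605,110,169,442,.101))
for k,(a,b,c,d,z) in P.items():
    t=w("top",220+(a+.5)/4-.5,150+(b+.5)/4-.5,z)[:2];s=w("side",240+(c+.5)/3-.5,80+(d+.5)/3-.5,z)[:2]
    print(k,(t-m[k])*1e3,(s-m[k])*1e3)
```

```text
water [-1.9 -5.9] [-4.5 -1.3]
sauce [-0.8  1.1] [-0.3  0.4]
can [ 1.1 -2.4] [ 1.3 -2.2]
shaker [-2.4  2. ] [-2.4  2.7]
```

All are within about 6 mm, so I'm handing in.

```bash
python3 -c "
from bench import ctrl
print(ctrl.hand_in())"
```

```text
the job is handed in; nothing more can be done
None
```

The water bottle, sauce bottle, can and shaker stand upright on the mats in order of height from the end plate, each within about 6 mm of its mat's centre by the camera check. The arm never went near the tub, and I handed the job in at about 26 s with no verdict returned.

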